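# Send two lids through a half-twist chute into a lamp box

### The job

Post both lids, tilted to suit the leaning mouth, down the twisted rod chute so that each is turned half over on the way and comes to rest in the lamp box at the foot with its plain face uppermost towards the lamp and its barred face underneath. Post the taller lid first, so that it lies at the bottom with the shorter one next above it. Leave all the other things standing where they are.

Things in the scene. Friction and masses are not known exactly. Their poses are not given: they have to be found in the camera images.
- tall_lid: Flat aluminium lid, 50 tall x 80 wide x 6 mm, 70 g, slippery. On one face only, a straight bar 10 wide x 5.5 mm proud runs down the middle for the full height (8.5 mm to pinch there). Origin: middle of the 6 mm plate. x: out of the barred face, y: along the 80 mm width, z: along the height (up in its stand). Starts in stand_tall, barred face on the upper side of its lean.
- short_lid: Flat aluminium lid, 38 tall x 80 wide x 6 mm, 70 g, slippery. On one face only, a straight bar 10 wide x 5.5 mm proud runs down the middle for the full height (8.5 mm to pinch there). Origin: middle of the 6 mm plate. x: out of the barred face, y: along the 80 mm width, z: along the height (up in its stand). Starts in stand_short, barred face on the underside of its lean.
- slot: Twisted guide. Origin: mouth centre, 325 mm up. z: along its axis, up and out of the mouth, 25 deg from vertical; x: upper side; y: level. Lids enter along -z, width along y: passage 30 mm thick (48 at the mouth) between 6 mm rods at y=+-16, 102 mm wide, slippery. It twists 180 deg about z from 25 to 215 mm down; floor at 320 mm; a lid let go slides there in 1 to 2 s.
- chute: Base of the chute, dark plate 250 (x) x 170 (y) x 12 mm, fixed. Origin: underside centre. The mouth is at x=-80, y=0, z=325 mm; the axis runs down towards +x into a white box with clear sides (the lamp box, 16 to 122 mm high). Two posts at x=-65, y=+-69 mm, 293 mm high, and rings 126 mm across round the rods.
- stand_tall: Fixed wire stand holding tall_lid, on a dark base 85 (x) x 95 (y) x 8 mm. Origin: underside centre. The lid leans 28 deg from vertical, its top towards the stand's -x; its lower edge rests 24 mm up over the origin. Two 5 mm wires 58 mm apart (y) back it for 62% of its height, two short lips 9 mm high stand in front; the middle 50 mm of both faces is free. Pull it out along its own z.
- stand_short: Fixed wire stand holding short_lid, on a dark base 85 (x) x 95 (y) x 8 mm. Origin: underside centre. The lid leans 28 deg from vertical, its top towards the stand's -x; its lower edge rests 24 mm up over the origin. Two 5 mm wires 58 mm apart (y) back it for 62% of its height, two short lips 9 mm high stand in front; the middle 50 mm of both faces is free. Pull it out along its own z.
- reagent_bottle: Bystander: glass bottle with a screw cap, 56 mm across, 110 mm tall, stands to the right of the chute. Origin under its centre.
- red_cap_bottle: Bystander: small bottle with a screw cap, 32 mm across, 63 mm tall, on the right, nearer the robot than the chute. Origin under its centre.
- media_bottle_0: Bystander: square white plastic bottle, 52 mm wide, 94 mm tall, beside the tube racks. Origin under its centre.
- label_tape_0: Bystander: roll of label tape lying flat, 65 mm across, 19 mm high. Origin under its centre.
- slide_box: Bystander: flat dark slide box, 144 x 84 x 28 mm, lies near the front edge of the worktop. Origin under its centre.
Not all that is in view belongs to the job. Leave any red or yellow look-alike of the tall_lid alone.

How it is judged:
By the outcome, as a careful person would: the job done as asked, in the order asked, and still so for the second after the job is handed in, with the robot touching nothing.
It also fails if it takes over 67 s, if anything falls off the work surface, if the arm or the gripper's body presses on something with over 40 N, if the wrist force passes 120 N, or if a joint passes its speed limit or range.

### The arm

A 6-joint arm with a two-finger parallel gripper is mounted at the origin on a cart in front of the work surface, level with it; the furniture and walls round the work are solid. World frame = base frame: x ahead of the robot, y to its left, z up, the work surface at z = 0. Lengths are in m, angles in rad, forces in N, time in s.
With the tool pointing down it reaches from about 0.35 to 0.975 m from the base axis. Payload 4.9 kg.
Tool frame: the origin (TCP) lies on the mounting face of the last link; the fingertips stand 173 mm ahead of it and the grasp point (between the pads) lies ctrl.pinch_z ahead of it (ctrl.pinch_z is the distance from the TCP to the grasp point, in m); z points along the fingers, y is the line along which they close (so a half turn about z gives the same grasp; the last joint's range is limited). The gripper opens to 85 mm and grips with 20 to 120 N. Pads are 22 mm wide; open, the fingers measure 114 mm over their backs; the gripper's body (76 mm by 85 mm) begins 54 mm behind the grasp point. The pads swing forward as they close: fully open they stand 13 mm farther back than shut.
Start: joints at [1.182, 0.053, 1.613, -0, 1.476, -0.119], TCP at [0.167, 0.602, 0.405] pointing down, gripper open.
Joint ranges: [-3.01, 3.01], [-1.01, 2.22], [0.06, 2.58], [-1.02, 4.17], [0.09, 2.62], [-3.14, 3.14]. Speed limits (rad/s): [2.57, 2.57, 3.14, 3.14, 3.14, 3.14].

### API

Orientations are given as a rotation vector (axis times angle).
In Python, from station import telemetry, eyes, ctrl gives the robot as it stands.
- The arm moves only by the tool apply_moves, never from a script. Its argument "plan" is a list of rows, each a list of 5 numbers: the finger opening in m, from 0 to 0.0854, then the shift along the tool's x, y, z in m, then the turn about the tool's z in rad. In form: [[jaw, x, y, z, roll], ...]. A call has 1 to 12 rows; each row is the pose to reach, as a shift and turn from the pose commanded when the call began, along the tool's axes at that moment; what a row does not reach only later rows make up. A row lasts 1/12 s, in which the tool goes at most 41.7 mm and 7.16 degrees, less where a joint would pass 70% of its speed; a pose out of reach is approached as far as the arm can. A call with a gripper value outside its range is refused whole. The fingers move at their own pace and stop on an object; "newtons" is the grip in N (left out, the last holds). Time passes only in rows, so rows that repeat a pose let the fingers close. It gives the time, the measured TCP pose, the force, the opening and the grip force at its end, in the units of the state.
- telemetry.get_obs(): the state, without advancing time (a new reading comes with each control period).
- eyes.get_image(name): name is "side" or "top"; returns a dict with "img" (480x640x3 uint8, blue, green, red), "range_z" (480x640 float32, m along the optical axis (not along the pixel's ray), 0 where there is no reading), "K" (3x3 intrinsics, pixels), "pose" (4x4, takes a point from camera to world coordinates). Camera axes: x right, y down, z forward; pixel columns grow to the right and rows downward; lengths in m; the calibration is good to about 2 mm. A picture is of the moment at which its call begins.
- ctrl.finish_job(): hands the job in; it is judged then, once.
Trained networks look in a picture, given as the dict that the camera call returned (one of the last four; its "shot" number tells which), for a name from the list of things; names that differ only in an ending like _2 or _b are one class to them, and where a whole thing is asked for, a point or a joint stands for the part that bears it (a point fixed in the world has none). Each returns a list of dicts, best first, with "confidence" (0 to 1); they miss things now and then, are a little off and sometimes report something else, mostly with a low value. They report only what shows in the picture. A call takes as long as a camera call. They do not tell look-alikes from the thing itself.
- eyes.search_frame(thing, picture): "box" ([left, top, right, bottom] in pixels, round what is visible of it).
- eyes.outline_of(thing, picture): "region" (480x640 bool, what is visible of it) and "box" ([left, top, right, bottom] in pixels, round what is visible of it).
- eyes.tip_of(thing, picture): "point" ([column, row] in pixels: a listed point, or the origin of a listed thing).
The state is a dict: "t": time; "q": joint angles; "dq": joint speeds; "effort": joint torques, N m; "tool_pos": TCP position; "tool_rot": TCP orientation; "contact_force": force on the tool from outside, world axes, zero at the start; "wrist_torque": the same for the moment, N m; "opening": finger opening in m; "grip_force": force on a finger pad.
Only numpy, scipy, OpenCV 4.12 (cv2) and the standard library are available. Lean on these libraries where they do the work, as an engineer would, in place of code of your own. Each camera call takes 0.05 s, during which the arm holds its last target. There are 200 camera calls.

## Working session

There is one attempt and no reset: what is moved stays moved. The work goes in short steps, Python scripts to look and compute and a tool call to move; the robot and the scene stay as the last step left them, time stands still between calls to the robot, and variables do not carry over. Pictures are saved under pics/ and viewed, at most 10 in all, crops included, and the job is handed in when it is done.

Besides the shell and the picture viewer there is one more tool, called after ">>>" as a command line: name --pt "numbers of a row" for each row, then --argument value for the rest. apply_moves: Moves the arm, as the interface text tells. Its arguments: {"type":"object","properties":{"plan":{"type":"array","items":{"type":"array","items":{"type":"number"}}},"newtons":{"type":"number"}},"required":["plan"]}

```bash
ls; mkdir -p pics; python3 - <<'E'
from station import telemetry, eyes, ctrl
import cv2,numpy as np
o=telemetry.get_obs();print({k:np.round(v,3) for k,v in o.items()},ctrl.pinch_z)
for n in("top","side"):
    p=eyes.get_image(n);cv2.imwrite(f"pics/{n}0.png",p["img"]);print(n,p["K"].round(1).tolist(),p["pose"].round(3).tolist(),p["shot"])
    for t in "tall_lid short_lid slot chute stand_tall stand_short".split():
        for r in eyes.search_frame(t,p)[:3]:
            print(t,np.round(r["box"]).tolist(),round(r["confidence"],2))
E
```

```text
pics
{'t': np.float64(0.0), 'q': array([ 1.182,  0.053,  1.614, -0.   ,  1.476, -0.119]), 'dq': array([-0.   , -0.001, -0.001, -0.001, -0.002,  0.001]), 'effort': array([ 0.0000e+00, -3.9369e+01, -3.7017e+01, -0.0000e+00,  7.0000e-03,
       -0.0000e+00]), 'tool_pos': array([0.166, 0.602, 0.403]), 'tool_rot': array([-4.220e-01, -3.113e+00,  3.000e-03]), 'contact_force': array([ 0.012, -0.323,  0.653]), 'wrist_torque': array([-0.059,  0.001,  0.003]), 'grip_force': np.float64(0.0), 'opening': np.float64(0.085)} 0.1547
top [[517.8, 0.0, 316.1], [0.0, 517.8, 247.2], [0.0, 0.0, 1.0]] [[0.024, -0.99, 0.138, 0.378], [-1.0, -0.025, 0.001, -0.227], [0.003, -0.138, -0.99, 1.315], [0.0, 0.0, 0.0, 1.0]] 1
tall_lid [324.0, 140.0, 355.0, 166.0] 0.76
tall_lid [214.0, 222.0, 229.0, 256.0] 0.74
tall_lid [277.0, 141.0, 307.0, 171.0] 0.7
short_lid [350.0, 284.0, 364.0, 316.0] 0.8
slot [315.0, 169.0, 404.0, 248.0] 0.69
chute [312.0, 166.0, 417.0, 261.0] 0.79
stand_tall [212.0, 223.0, 246.0, 264.0] 0.58
stand_short [340.0, 280.0, 376.0, 320.0] 0.73
side [[497.9, 0.0, 320.4], [0.0, 497.9, 233.0], [0.0, 0.0, 1.0]] [[0.992, -0.047, 0.113, 0.419], [-0.123, -0.388, 0.913, -1.269], [0.001, -0.92, -0.391, 0.672], [0.0, 0.0, 0.0, 1.0]] 2
tall_lid [301.0, 249.0, 332.0, 267.0] 0.78
tall_lid [416.0, 312.0, 449.0, 332.0] 0.64
tall_lid [397.0, 288.0, 427.0, 302.0] 0.61
short_lid [254.0, 318.0, 292.0, 340.0] 0.6
slot [323.0, 193.0, 383.0, 355.0] 0.97
chute [307.0, 195.0, 402.0, 383.0] 0.72
stand_tall [300.0, 265.0, 333.0, 284.0] 0.88
stand_tall [309.0, 194.0, 401.0, 386.0] 0.34
stand_short [246.0, 335.0, 295.0, 356.0] 0.77
```

```bash
python3 - <<'E'
import cv2
a=cv2.imread("pics/top0.png");b=cv2.imread("pics/side0.png")
cv2.imwrite("pics/topc.png",cv2.resize(a[120:340,180:440],None,fx=2.7,fy=2.7,interpolation=cv2.INTER_CUBIC))
cv2.imwrite("pics/sidec.png",cv2.resize(b[180:400,220:480],None,fx=2.7,fy=2.7,interpolation=cv2.INTER_CUBIC))
E
```

```text
(no output)
```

View pics/topc.png

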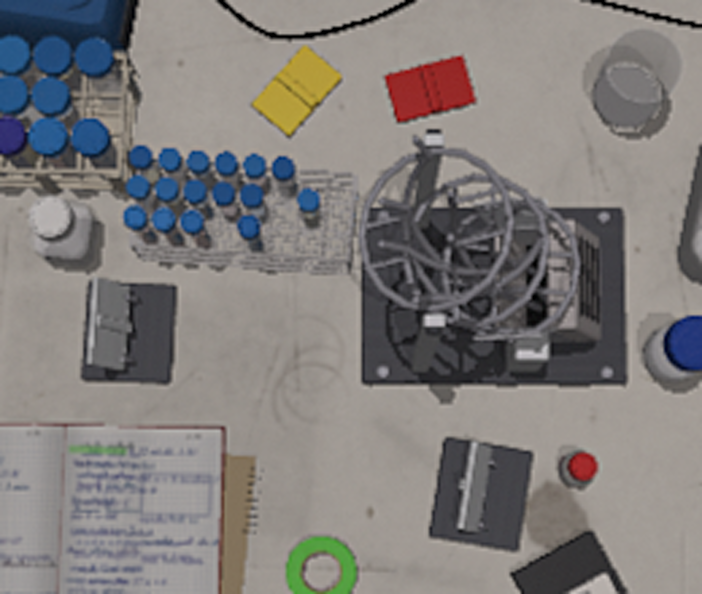

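View pics/sidec.png

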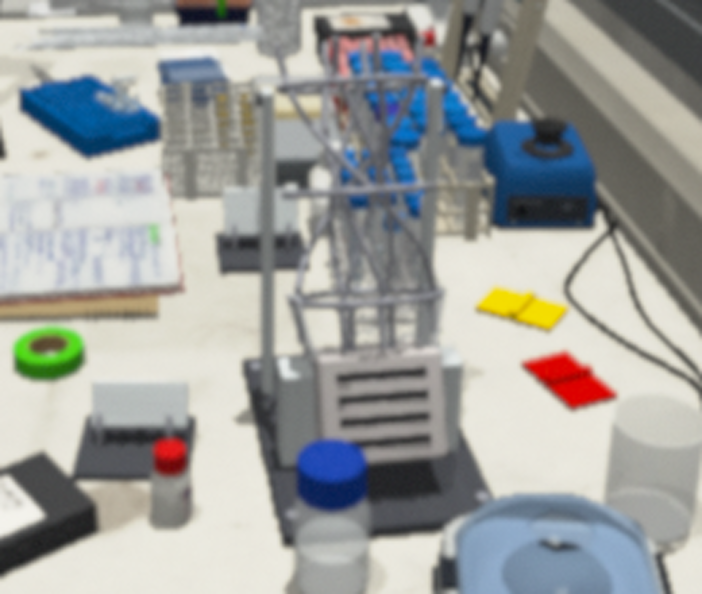

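View pics/top0.png

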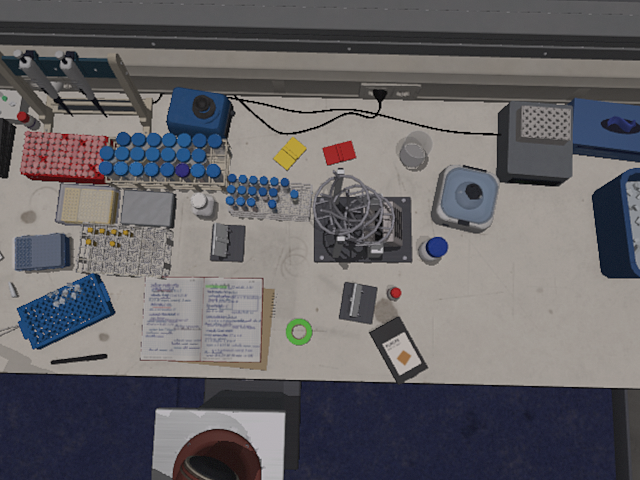

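The top view shows the real grey lids in their stands: tall_lid at px (221,240) with its bar visible and its top leaning left, and short_lid at (357,300) with its plain face up. The chute is at (362,215), mouth leaning left. The other tall_lid hits are flat decoys with no stand: yellow at (291,153) and red at (339,153). The enlarged crop confirms this. Next I measure the bases, lids and mouth.

```bash
cat > h.py <<'E'
from station import telemetry, eyes, ctrl
import numpy as np, cv2
from scipy.spatial.transform import Rotation as R
def cloud(p):
    d=p["range_z"];v,u=np.mgrid[:480,:640]
    P=np.stack([(u-p["K"][0,2])/p["K"][0,0]*d,(v-p["K"][1,2])/p["K"][1,1]*d,d],-1)
    W=P@p["pose"][:3,:3].T+p["pose"][:3,3]; W[d<=0]=np.nan
    return W
E
python3 - <<'E'
from h import *
from h import eyes
for cam in("top","side"):
    p=eyes.get_image(cam);W=cloud(p);g=p["img"].max(2);print(cam)
    B=dict(top=dict(tall=(205,215,255,270),short=(332,274,384,326),chute=(308,160,420,268)),side=dict(tall=(295,240,338,290),short=(240,310,300,362),chute=(300,185,410,390)))[cam]
    for n,(l,t,r,b) in B.items():
        w=W[t:b,l:r];gg=g[t:b,l:r];z=w[...,2]
        zb=.012 if n=="chute" else .008
        m=(abs(z-zb)<.006)&(gg<95)
        m=cv2.morphologyEx(m.astype(np.uint8),cv2.MORPH_OPEN,np.ones((3,3)))>0
        q=w[m]
        if len(q)>20:
            c,s,a=cv2.minAreaRect(q[:,:2].astype(np.float32));print(n,"base",np.round(c,4),np.round(s,4),round(a,1),"z",q[:,2].mean().round(4),len(q))
        if n!="chute":
            k=w[(z>.026)&(z<.08)]
            print("  lid n",len(k),"mean",k.mean(0).round(4),"zmax",np.sort(k[:,2])[-3:].round(3))
            c0=k-k.mean(0);U,S,V=np.linalg.svd(c0,full_matrices=False);print("  normal",V[2].round(3),"wid",V[0].round(3),"ext",[np.ptp(c0@V[i]).round(4) for i in range(3)])
            top=k[k[:,2]>np.percentile(k[:,2],85)];print("  top edge mean",top.mean(0).round(4))
        else:
            for lo,hi in((.28,.30),(.30,.32),(.32,.34),(.34,.37)):
                k=w[(z>lo)&(z<hi)]
                if len(k)>3:print("  ",lo,len(k),k.min(0).round(3),k.max(0).round(3),k.mean(0).round(3))
E
```

```text
top
tall base [ 0.5656 -0.0011] [0.0812 0.094 ] 88.5 z 0.0075 626
  lid n 489 mean [0.5694 0.0107 0.0496] zmax [0.072 0.073 0.074]
  normal [ 0.044 -0.641  0.767] wid [-0.993  0.057  0.104] ext [np.float64(0.1141), np.float64(0.0998), np.float64(0.0838)]
  top edge mean [0.5657 0.021  0.0687]
short base [ 0.4216 -0.3348] [0.0836 0.0933] 81.7 z 0.0074 889
  lid n 268 mean [ 0.4257 -0.3261  0.0462] zmax [0.061 0.061 0.062]
  normal [-0.113 -0.821  0.559] wid [-0.988  0.153  0.026] ext [np.float64(0.0801), np.float64(0.0419), np.float64(0.0144)]
  top edge mean [ 0.4258 -0.3189  0.0585]
chute base [ 0.6081 -0.3437] [0.1693 0.2481] 1.4 z 0.0115 2569
   0.28 346 [ 0.529 -0.322  0.28 ] [ 0.685 -0.235  0.3  ] [ 0.602 -0.268  0.29 ]
   0.3 390 [ 0.547 -0.33   0.3  ] [ 0.667 -0.232  0.32 ] [ 0.607 -0.294  0.311]
   0.32 83 [ 0.545 -0.33   0.32 ] [ 0.668 -0.256  0.339] [ 0.606 -0.294  0.326]
side
tall base [ 0.5631 -0.0071] [0.0699 0.0858] 86.6 z 0.0072 233
  lid n 549 mean [0.5743 0.0483 0.0439] zmax [0.069 0.07  0.073]
  normal [-0.006  0.061  0.998] wid [ 0.246  0.968 -0.058] ext [np.float64(0.1777), np.float64(0.1443), np.float64(0.047)]
  top edge mean [0.5682 0.0248 0.0642]
short base [ 0.42   -0.3449] [0.0657 0.0906] 84.5 z 0.0071 485
  lid n 884 mean [ 0.4285 -0.3581  0.0436] zmax [0.064 0.064 0.065]
  normal [ 0.145 -0.016 -0.989] wid [ 0.192 -0.98   0.044] ext [np.float64(0.1359), np.float64(0.1257), np.float64(0.0412)]
  top edge mean [ 0.4398 -0.3938  0.0598]
chute base [ 0.6835 -0.217 ] [0.5116 0.3205] 89.9 z 0.0108 1431
   0.28 276 [ 0.53  -0.323  0.28 ] [ 0.685 -0.244  0.3  ] [ 0.603 -0.28   0.288]
   0.3 301 [ 0.547 -0.332  0.3  ] [ 0.667 -0.232  0.32 ] [ 0.604 -0.291  0.311]
   0.32 83 [ 0.545 -0.332  0.32 ] [ 0.67  -0.254  0.339] [ 0.606 -0.284  0.327]
```

```bash
cat >> h.py <<'E'
def to(*targets):  # rows x,y,z,yaw of tool y (deg)
    o=telemetry.get_obs();M=R.from_rotvec(o["tool_rot"]).as_matrix();yaw=np.degrees(np.arctan2(M[1,1],M[0,1]))
    print("t %.2f"%o["t"],"pos",o["tool_pos"].round(4),"yaw %.1f"%yaw,"q",o["q"].round(2),"open %.4f"%o["opening"],"grip %.1f"%o["grip_force"],"F",o["contact_force"].round(1))
    for x,y,z,w in targets: print("->",(M.T@(np.array([x,y,z])-o["tool_pos"])).round(4),"roll %.3f"%np.radians(yaw-w))
E
python3 -c "
from h import *
to((.566,-.002,.33,88.5))"
```

```text
t 0.80 pos [0.1666 0.6024 0.4047] yaw 74.5 q [ 1.18  0.05  1.61  0.    1.48 -0.12] open 0.0851 grip 0.0 F [ 0.  -0.3  0.6]
-> [-0.5461 -0.4761  0.0747] roll -0.244
```

>>> apply_moves --pt "0.085 -0.546 -0.476 0.0 -0.244" --pt "0.085 -0.546 -0.476 0.0 -0.244" --pt "0.085 -0.546 -0.476 0.0 -0.244" --pt "0.085 -0.546 -0.476 0.0 -0.244" --pt "0.085 -0.546 -0.476 0.0 -0.244" --pt "0.085 -0.546 -0.476 0.0 -0.244" --pt "0.085 -0.546 -0.476 0.0 -0.244" --pt "0.085 -0.546 -0.476 0.0 -0.244" --pt "0.085 -0.546 -0.476 0.0 -0.244" --pt "0.085 -0.546 -0.476 0.0 -0.244" --pt "0.085 -0.546 -0.476 0.0 -0.244" --pt "0.085 -0.546 -0.476 0.0 -0.244" --newtons 30

```text
t: 1.8
tool_pos: [0.4428, 0.1833, 0.4051]
tool_rot: [0.041, 3.14, 0.001]
contact_force: [1.5, 0.0, 0.2]
opening: 0.0852
grip_force: 0.0
```

```bash
python3 -c "
from h import *
to((.566,-.002,.28,88.5))"
```

```text
t 1.80 pos [0.4428 0.1833 0.4051] yaw 88.5 q [ 0.24 -0.31  1.94  0.    1.51 -1.31] open 0.0852 grip 0.0 F [1.5 0.  0.2]
-> [-0.1278 -0.1821  0.1252] roll 0.000
```

>>> apply_moves --pt "0.085 -0.128 -0.182 0.12 0" --pt "0.085 -0.128 -0.182 0.12 0" --pt "0.085 -0.128 -0.182 0.12 0" --pt "0.085 -0.128 -0.182 0.12 0" --pt "0.085 -0.128 -0.182 0.12 0" --pt "0.085 -0.128 -0.182 0.12 0" --pt "0.085 -0.128 -0.182 0.12 0" --pt "0.085 -0.128 -0.182 0.12 0" --pt "0.085 -0.128 -0.182 0.12 0"

```text
t: 2.55
tool_pos: [0.5655, 0.0, 0.2848]
tool_rot: [-0.041, -3.141, -0.001]
contact_force: [-0.9, -0.6, 0.5]
opening: 0.085
grip_force: 0.0
```

```bash
python3 -c "
from h import *
p=eyes.get_image('side');to((.566,-.002,.222,88.5))
cv2.imwrite('pics/s1.png',cv2.resize(p['img'][180:320,250:410],None,fx=4,fy=4,interpolation=2))"
```

```text
t 2.60 pos [0.5655 0.0006 0.2855] yaw 88.6 q [-0.13  0.02  1.86  0.    1.27 -1.68] open 0.0851 grip 0.0 F [0.9 0.4 1.1]
-> [-0.0005 -0.0026  0.0635] roll 0.001
```

View pics/s1.png

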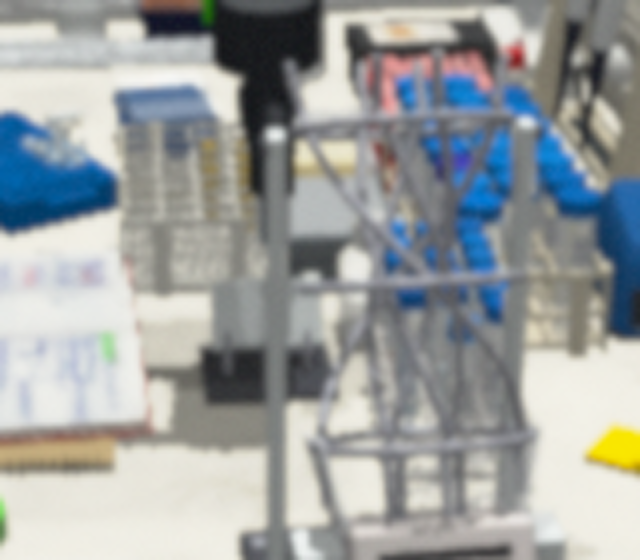

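The near finger is at crop px (268,180), in line with the lid's middle at (265,310). Descending and gripping.

>>> apply_moves --pt "0.085 0 -0.002 0.03 0" --pt "0.085 0 -0.002 0.055 0" --pt "0.085 0 -0.002 0.063 0" --pt "0.085 0 -0.002 0.063 0" --pt "0.03 0 -0.002 0.063 0" --pt "0.015 0 -0.002 0.063 0" --pt "0.0 0 -0.002 0.063 0" --pt "0.0 0 -0.002 0.063 0" --pt "0.0 0 -0.002 0.063 0" --pt "0.0 0 -0.002 0.063 0" --pt "0.0 0 -0.002 0.063 0" --pt "0.0 0 -0.002 0.063 0" --newtons 25

```text
t: 3.6
tool_pos: [0.5661, -0.0003, 0.2231]
tool_rot: [0.041, 3.139, 0.009]
contact_force: [-0.9, 10.7, 4.5]
opening: 0.0111
grip_force: 26.2
```

```bash
python3 -c "
from h import *
to((.566,-.002,.56,88.5))"
```

```text
t 3.60 pos [ 5.661e-01 -3.000e-04  2.231e-01] yaw 88.5 q [-0.13  0.1   1.89  0.01  1.15 -1.68] open 0.0111 grip 26.2 F [-0.9 10.7  4.5]
-> [-6.000e-04  2.000e-04 -3.369e-01] roll 0.000
```

>>> apply_moves --pt "0.0 0 0.002 -0.005 0" --pt "0.0 0 0.002 -0.02 0" --pt "0.0 0 0.002 -0.04 0" --pt "0.0 0 0.002 -0.07 0" --pt "0.0 0 0.002 -0.11 0" --pt "0.0 0 0.002 -0.15 0" --pt "0.0 0 0.002 -0.19 0" --pt "0.0 0 0.002 -0.23 0" --pt "0.0 0 0.002 -0.27 0" --pt "0.0 0 0.002 -0.31 0" --pt "0.0 0 0.002 -0.34 0" --pt "0.0 0 0.002 -0.34 0" --newtons 40

```text
t: 4.6
tool_pos: [0.5649, -0.0001, 0.5715]
tool_rot: [0.041, 3.127, -0.004]
contact_force: [0.5, 0.5, -0.3]
opening: 0.0106
grip_force: 40.1
```

```bash
python3 -c "
from h import *
p=eyes.get_image('side');to((.606,-.276,.56,91.4))
W=cloud(p);x0,y0,z0=telemetry.get_obs()['tool_pos']
cv2.imwrite('pics/s2.png',cv2.resize(p['img'][60:220,230:430],None,fx=4,fy=3.5,interpolation=2))
for s in(.566,):
  m=(abs(W[...,0]-.566)<.06)&(abs(W[...,1])<.06)&(W[...,2]>.25)&(W[...,2]<.42)
  for z in np.arange(.3,.42,.01):
    k=W[m&(abs(W[...,2]-z)<.005)]
    if len(k): print(round(z,2),len(k),k.min(0).round(3),k.max(0).round(3))
"
```

```text
t 4.65 pos [ 5.652e-01 -1.000e-04  5.674e-01] yaw 88.5 q [-0.13 -0.14  1.53 -0.    1.74 -1.68] open 0.0106 grip 40.1 F [-0.2  0.2 -0.9]
-> [-0.048  -0.2747  0.0083] roll -0.051
0.37 29 [ 0.528 -0.003  0.372] [0.604 0.007 0.375]
0.38 113 [ 0.528 -0.01   0.375] [0.607 0.007 0.385]
0.39 116 [ 0.528 -0.012  0.385] [0.606 0.007 0.395]
0.4 115 [ 0.529 -0.02   0.395] [0.606 0.007 0.405]
0.41 121 [ 0.529 -0.024  0.405] [0.607 0.005 0.415]
```

View pics/s2.png

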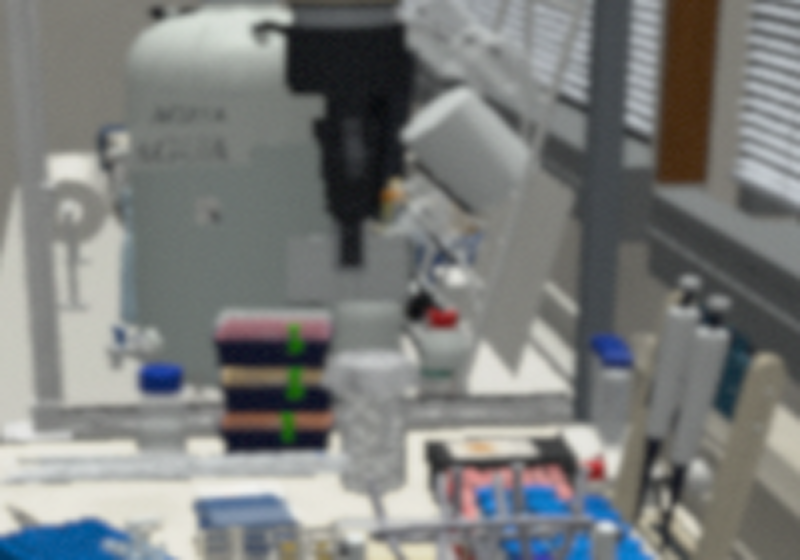

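The lid hangs vertical and square in the grip, crop px (287–418, 235–303), with its lower edge 197 mm below the TCP. Moving it over the mouth.

>>> apply_moves --pt "0.0 -0.048 -0.275 0.0 -0.051" --pt "0.0 -0.048 -0.275 0.0 -0.051" --pt "0.0 -0.048 -0.275 0.0 -0.051" --pt "0.0 -0.048 -0.275 0.0 -0.051" --pt "0.0 -0.048 -0.275 0.0 -0.051" --pt "0.0 -0.048 -0.275 0.0 -0.051" --pt "0.0 -0.048 -0.275 0.0 -0.051" --pt "0.0 -0.048 -0.275 0.0 -0.051" --pt "0.0 -0.048 -0.275 0.0 -0.051"

```text
t: 5.4
tool_pos: [0.6063, -0.278, 0.5585]
tool_rot: [0.035, -3.137, -0.004]
contact_force: [0.2, 0.2, -0.6]
opening: 0.0104
grip_force: 40.2
```

```bash
python3 -c "
from h import *
p=eyes.get_image('side');to((.606,-.276,.477,91.4))
cv2.imwrite('pics/s3.png',cv2.resize(p['img'][90:270,270:450],None,fx=3.3,fy=3.3,interpolation=2))
"
```

```text
t 5.45 pos [ 0.6064 -0.2766  0.5594] yaw 91.4 q [-0.54  0.11  1.3   0.    1.74 -2.13] open 0.0105 grip 40.2 F [ 0.1  0.1 -1.7]
-> [0.0001 0.0004 0.0824] roll -0.000
```

View pics/s3.png

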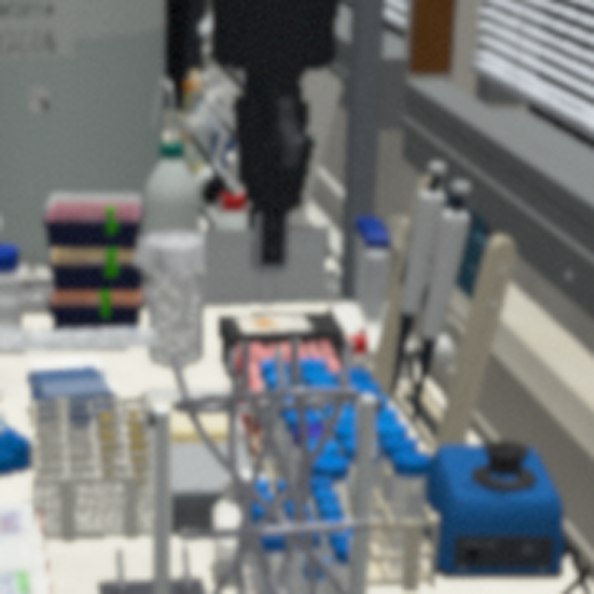

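The lid spans crop px 200–330 (centre 265), centred between the posts at 160 and 366. Lowering it in stages.

>>> apply_moves --pt "0.0 0 0 0.02 0" --pt "0.0 0 0 0.035 0" --pt "0.0 0 0 0.045 0" --pt "0.0 0 0 0.052 0" --pt "0.0 0 0 0.058 0" --pt "0.0 0 0 0.058 0"

```text
t: 5.95
tool_pos: [0.6064, -0.2756, 0.5018]
tool_rot: [0.041, -3.139, -0.002]
contact_force: [-0.3, 0.2, -1.0]
opening: 0.0109
grip_force: 40.2
```

>>> apply_moves --pt "0.0 0 0 0.006 0" --pt "0.0 0 0 0.012 0" --pt "0.0 0 0 0.018 0" --pt "0.0 0 0 0.024 0" --pt "0.0 0 0 0.024 0"

```text
t: 6.37
tool_pos: [0.6064, -0.2762, 0.4779]
tool_rot: [0.039, -3.14, -0.002]
contact_force: [1.8, 0.1, -1.3]
opening: 0.0099
grip_force: 40.9
```

```bash
python3 -c "
from h import *
p=eyes.get_image('side');to((.606,-.276,.477,91.4))
cv2.imwrite('pics/s4.png',cv2.resize(p['img'][130:300,290:430],None,fx=3.5,fy=3.5,interpolation=2))
"
```

```text
t 6.42 pos [ 0.6064 -0.2761  0.4787] yaw 91.4 q [-0.54  0.12  1.42  0.    1.6  -2.13] open 0.0107 grip 40.4 F [-0.4 -0.6 -0.9]
-> [0.0004 0.0002 0.0017] roll 0.001
```

View pics/s4.png

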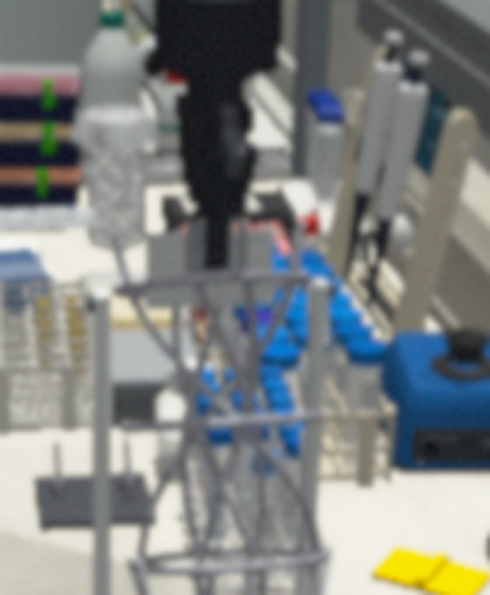

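Lowering is contact-free and the lid is centred on the ring (crop 214 against 215). I'll go a little deeper along the slot axis, then release.

>>> apply_moves --pt "0.0 0 -0.002 0.004 0" --pt "0.0 0 -0.004 0.008 0" --pt "0.0 0 -0.004 0.008 0" --pt "0.014 0 -0.004 0.008 0" --pt "0.02 0 -0.004 0.008 0" --pt "0.026 0 -0.004 0.008 0" --pt "0.026 0 -0.004 0.008 0" --pt "0.026 0 -0.004 0.008 0" --pt "0.026 0 -0.004 0.008 0" --pt "0.026 0 -0.004 0.008 0"

```text
t: 7.25
tool_pos: [0.6067, -0.2804, 0.4725]
tool_rot: [-0.039, 3.139, -0.002]
contact_force: [4.3, -2.0, 4.4]
opening: 0.0263
grip_force: 2.7
```

```bash
python3 -c "
from h import *
p=eyes.get_image('side');to((.606,-.28,.57,91.4))
cv2.imwrite('pics/s5.png',cv2.resize(p['img'][130:370,290:430],None,fx=3,fy=2.4,interpolation=2))
"
```

```text
t 7.30 pos [ 0.6067 -0.2804  0.4725] yaw 91.4 q [-0.54  0.12  1.43 -0.    1.59 -2.14] open 0.0261 grip 2.9 F [ 4.5 -1.   3. ]
-> [ 0.0005  0.0002 -0.0975] roll 0.001
```

View pics/s5.png

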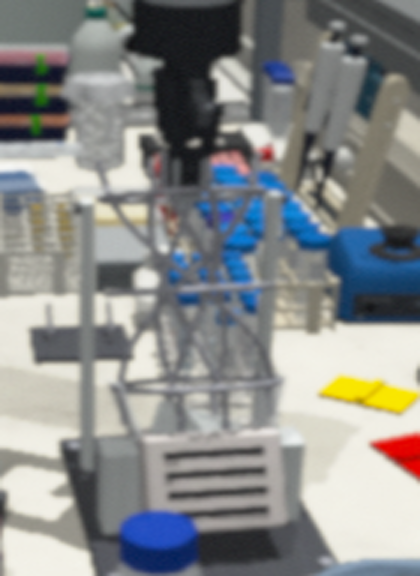

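The lid has left the fingers, and a light shape shows low in the chute at crop (205,415). Retracting and heading for the short lid.

>>> apply_moves --pt "0.022 0 0.002 -0.006 0" --pt "0.022 0 0.004 -0.02 0" --pt "0.022 0 0.004 -0.04 0" --pt "0.022 0 0.004 -0.07 0" --pt "0.03 0 0.004 -0.1 0" --pt "0.04 0 0.004 -0.1 0"

```text
t: 7.8
tool_pos: [0.6055, -0.2757, 0.5801]
tool_rot: [-0.039, 3.134, -0.008]
contact_force: [0.1, 0.5, 1.3]
opening: 0.0396
grip_force: 0.0
```

```bash
python3 -c "
from h import *
p=eyes.get_image('side');W=cloud(p)
for r in eyes.outline_of('tall_lid',p)[:4]:
  k=W[r['region']];k=k[~np.isnan(k[:,0])];print(r['box'],round(r['confidence'],2),np.median(k,0).round(3),k.min(0).round(3),k.max(0).round(3))
cv2.imwrite('pics/s6.png',cv2.resize(p['img'][290:380,310:400],None,fx=6.5,fy=6.5,interpolation=2))
c=np.array([.4215,-.3350]);ex=np.array([np.cos(np.radians(-98.4)),np.sin(np.radians(-98.4))])
g=c-ex*.0015;print(g);to((*g,.3,81.6))
"
```

```text
[415.3, 314.4, 446.0, 333.4] 0.72 [ 0.81  -0.285  0.005] [ 0.78  -0.325 -0.001] [ 0.843 -0.236  0.013]
[398.2, 287.4, 430.3, 302.4] 0.58 [ 0.805 -0.154  0.005] [ 0.762 -0.195 -0.002] [ 0.851 -0.106  0.014]
[224.4, 298.8, 251.4, 322.8] 0.26 [ 0.347 -0.2    0.015] [ 0.315 -0.224 -0.004] [ 0.379 -0.13   0.022]
[ 0.42171912 -0.33351609]
t 7.90 pos [ 0.6059 -0.2759  0.5741] yaw 91.4 q [-0.54  0.1   1.28 -0.    1.75 -2.13] open 0.0398 grip 0.0 F [-0.2  0.1  0.2]
-> [ 0.1859 -0.0526  0.2739] roll 0.172
```

View pics/s6.png

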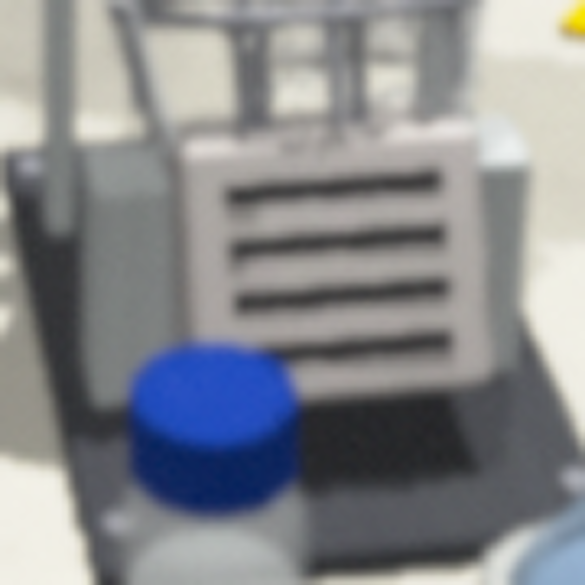

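The lamp box hides its contents from this side. I'll check from the top view once the arm is clear. Now the short lid, using a 60 mm opening to keep clear of the red-capped bottle.

>>> apply_moves --pt "0.06 0.04 -0.01 0.0 0.1" --pt "0.06 0.08 -0.03 0.0 0.172" --pt "0.06 0.12 -0.04 0.02 0.172" --pt "0.06 0.155 -0.045 0.04 0.172" --pt "0.06 0.185 -0.05 0.07 0.172" --pt "0.06 0.185 -0.05 0.11 0.172" --pt "0.06 0.185 -0.05 0.15 0.172" --pt "0.06 0.185 -0.05 0.19 0.172" --pt "0.06 0.185 -0.05 0.23 0.172" --pt "0.06 0.185 -0.05 0.27 0.172" --pt "0.06 0.185 -0.05 0.29 0.172" --pt "0.06 0.185 -0.05 0.29 0.172"

```text
t: 8.9
tool_pos: [0.4199, -0.3281, 0.2731]
tool_rot: [-0.23, -3.12, -0.017]
contact_force: [0.4, 0.1, -0.1]
opening: 0.06
grip_force: 0.0
```

```bash
python3 -c "
from h import *
p=eyes.get_image('top');W=cloud(p);cv2.imwrite('pics/t2.png',p['img'])
to((.422,-.3315,.213,81.6))
z=W[...,2];m=(W[...,0]>.38)&(W[...,0]<.48)&(W[...,1]<-.385)&(W[...,1]>-.5)&(z>.03)&(z<.08)
print('bottle',W[m].min(0).round(3),W[m].max(0).round(3))
for r in eyes.outline_of('tall_lid',p)[:5]:
  k=W[r['region']];k=k[~np.isnan(k[:,0])];print(r['box'],round(r['confidence'],2),np.median(k,0).round(3),k.min(0).round(3),k.max(0).round(3))
m=(abs(W[...,0]-.606)<.05)&(W[...,1]<-.33)&(W[...,1]>-.43)&(z<.12)
print('box region', np.histogram(W[m][:,2],bins=np.arange(0,.13,.01)))
"
```

```text
t 8.95 pos [ 0.4211 -0.3292  0.2769] yaw 81.6 q [-0.8  -0.05  1.93 -0.    1.26 -2.23] open 0.0600 grip 0.0 F [-0.   0.2  0.8]
-> [-0.0018 -0.0026  0.0639] roll -0.000
bottle [ 0.443 -0.435  0.033] [ 0.461 -0.419  0.066]
[275.3, 140.2, 306.4, 172.4] 0.88 [ 0.804 -0.152  0.006] [ 0.762 -0.193 -0.008] [ 0.848 -0.11   0.016]
[375.3, 208.3, 381.5, 243.9] 0.61 [ 0.591 -0.375  0.071] [ 0.57  -0.39   0.037] [ 0.647 -0.364  0.081]
[321.8, 139.2, 357.3, 165.4] 0.59 [ 0.809 -0.28   0.006] [ 0.777 -0.325 -0.006] [ 0.842 -0.238  0.017]
box region (array([ 40, 114,  12,  41,  46,  60,  72, 128, 102, 131,  78, 285]), array([0.  , 0.01, 0.02, 0.03, 0.04, 0.05, 0.06, 0.07, 0.08, 0.09, 0.1 ,
       0.11, 0.12]))
```

tall_lid was detected in the lamp box at (0.59, -0.375), with its top edge at z≈0.08, matching the expected resting place. The bottle is clear (y≤-0.419). Gripping short_lid.

>>> apply_moves --pt "0.06 -0.002 -0.002 0.025 0" --pt "0.06 -0.002 -0.002 0.05 0" --pt "0.06 -0.002 -0.002 0.063 0" --pt "0.06 -0.002 -0.002 0.064 0" --pt "0.06 -0.002 -0.002 0.064 0" --pt "0.03 -0.002 -0.002 0.064 0" --pt "0.015 -0.002 -0.002 0.064 0" --pt "0.0 -0.002 -0.002 0.064 0" --pt "0.0 -0.002 -0.002 0.064 0" --pt "0.0 -0.002 -0.002 0.064 0" --pt "0.0 -0.002 -0.002 0.064 0" --pt "0.0 -0.002 -0.002 0.064 0" --newtons 25

```text
t: 10.0
tool_pos: [0.4252, -0.331, 0.2187]
tool_rot: [0.231, 3.132, 0.012]
contact_force: [1.6, 14.4, 6.7]
opening: 0.0107
grip_force: 27.3
```

>>> apply_moves --pt "0.0 0 0.002 -0.005 0" --pt "0.0 0 0.002 -0.02 0" --pt "0.0 0 0.002 -0.04 0" --pt "0.0 0 0.002 -0.07 0" --pt "0.0 0 0.002 -0.11 0" --pt "0.0 0 0.002 -0.15 0" --pt "0.0 0 0.002 -0.19 0" --pt "0.0 0 0.002 -0.23 0.1" --pt "0.0 0 0.002 -0.27 0.2" --pt "0.0 0 0.002 -0.31 0.3" --pt "0.0 0 0.002 -0.34 0.4" --pt "0.0 0 0.002 -0.35 0.5" --newtons 40

```text
t: 11.0
tool_pos: [0.4241, -0.3305, 0.5759]
tool_rot: [1.003, 2.967, -0.009]
contact_force: [0.3, 0.2, 1.0]
opening: 0.0102
grip_force: 41.3
```

```bash
python3 -c "
from h import *
to((.606,-.2745,.57,-88.6))
"
```

```text
t 11.00 pos [ 0.4241 -0.3305  0.5759] yaw 52.7 q [-0.8  -0.2   1.57 -0.    1.76 -1.72] open 0.0102 grip 41.3 F [0.3 0.2 1. ]
-> [-0.1106  0.1549  0.0069] roll 2.465
```

>>> apply_moves --pt "0.0 -0.01 0.015 0 0.12" --pt "0.0 -0.02 0.03 0 0.24" --pt "0.0 -0.03 0.045 0 0.36" --pt "0.0 -0.04 0.06 0 0.48" --pt "0.0 -0.05 0.075 0 0.6" --pt "0.0 -0.06 0.09 0 0.72" --pt "0.0 -0.07 0.105 0 0.84" --pt "0.0 -0.08 0.115 0 0.96" --pt "0.0 -0.09 0.13 0 1.08" --pt "0.0 -0.1 0.14 0 1.2" --pt "0.0 -0.11 0.155 0 1.32" --pt "0.0 -0.11 0.155 0 1.44"

```text
t: 12.0
tool_pos: [0.6077, -0.2726, 0.5675]
tool_rot: [2.718, 1.576, 0.001]
contact_force: [-0.3, -0.3, -1.4]
opening: 0.0103
grip_force: 41.3
```

```bash
python3 -c "
from h import *
to((.606,-.2745,.57,-88.6))
"
```

```text
t 12.00 pos [ 0.6077 -0.2726  0.5675] yaw -29.8 q [-0.53  0.1   1.29  0.    1.74 -0.01] open 0.0103 grip 41.3 F [-0.3 -0.3 -1.4]
-> [-0.0024 -0.0005 -0.0025] roll 1.026
```

>>> apply_moves --pt "0.0 -0.001 0 0 0.12" --pt "0.0 -0.002 0 0 0.24" --pt "0.0 -0.002 0 0 0.36" --pt "0.0 -0.002 0 0 0.48" --pt "0.0 -0.002 0 0 0.6" --pt "0.0 -0.002 0 0 0.72" --pt "0.0 -0.002 0 0 0.84" --pt "0.0 -0.002 0 0 0.96" --pt "0.0 -0.002 0 0 1.026" --pt "0.0 -0.002 0 0 1.026" --pt "0.0 -0.002 0 0 1.026"

```text
t: 12.92
tool_pos: [0.6047, -0.2754, 0.5682]
tool_rot: [3.141, 0.048, 0.001]
contact_force: [-0.4, -0.3, -0.2]
opening: 0.01
grip_force: 41.3
```

```bash
python3 -c "
from h import *
p=eyes.get_image('side');W=cloud(p)
to((.606,-.2745,.478,-88.6))
m=(abs(W[...,0]-.606)<.07)&(W[...,1]<-.24)&(W[...,1]>-.35)
for z in np.arange(.35,.45,.01):
    k=W[m&(abs(W[...,2]-z)<.005)]
    if len(k): print(round(z,2),len(k),k.min(0).round(3),k.max(0).round(3),np.median(k,0).round(3))
p=eyes.get_image('top');W=cloud(p)
m=(abs(W[...,0]-.606)<.1)&(abs(W[...,1]+.385)<.03)&(W[...,2]>.03)&(W[...,2]<.1)
for r in eyes.outline_of('tall_lid',p)[:4]: print(r['box'].round() if hasattr(r['box'],'round') else r['box'],round(r['confidence'],2))
"
```

```text
t 12.97 pos [ 0.6048 -0.2754  0.5682] yaw -88.3 q [-0.54  0.1   1.29 -0.    1.75  1.  ] open 0.0104 grip 41.3 F [-0.4 -0.9 -0.4]
-> [ 0.0012 -0.0009  0.0902] roll 0.006
0.37 32 [ 0.565 -0.28   0.373] [ 0.642 -0.27   0.375] [ 0.603 -0.274  0.374]
0.38 167 [ 0.565 -0.284  0.375] [ 0.644 -0.27   0.385] [ 0.603 -0.275  0.38 ]
0.39 162 [ 0.564 -0.289  0.385] [ 0.644 -0.27   0.395] [ 0.6   -0.275  0.39 ]
0.4 173 [ 0.565 -0.296  0.395] [ 0.643 -0.27   0.405] [ 0.601 -0.276  0.4  ]
0.41 141 [ 0.564 -0.297  0.405] [ 0.643 -0.264  0.415] [ 0.601 -0.277  0.409]
0.42 60 [ 0.594 -0.298  0.415] [ 0.615 -0.265  0.425] [ 0.602 -0.291  0.421]
0.43 51 [ 0.594 -0.297  0.425] [ 0.617 -0.265  0.435] [ 0.602 -0.292  0.43 ]
0.44 65 [ 0.59  -0.315  0.436] [ 0.617 -0.243  0.444] [ 0.595 -0.301  0.441]
0.45 84 [ 0.591 -0.32   0.445] [ 0.618 -0.241  0.455] [ 0.597 -0.309  0.449]
[273.8, 141.1, 298.2, 164.4] 0.72
[376.7, 208.3, 381.3, 241.2] 0.56
```

>>> apply_moves --pt "0.0 0.001 0 0.02 0" --pt "0.0 0.001 0 0.035 0" --pt "0.0 0.001 0 0.035 0"

```text
t: 13.32
tool_pos: [0.6058, -0.2754, 0.5275]
tool_rot: [-3.137, -0.046, 0.01]
contact_force: [-0.4, -0.3, -3.3]
opening: 0.0105
grip_force: 41.2
```

```bash
python3 -c "
from h import *
p=eyes.get_image('side');W=cloud(p)
to((.606,-.2745,.478,-88.6))
m=(abs(W[...,0]-.606)<.05)&(W[...,1]<-.26)&(W[...,1]>-.29)&(W[...,2]>.342)&(W[...,2]<.354)
k=W[m]
for x in np.arange(.566,.65,.006):
    j=k[abs(k[:,0]-x)<.003]
    if len(j):print(round(x,3),len(j),np.median(j[:,1]).round(4))
"
```

```text
t 13.37 pos [ 0.6058 -0.2754  0.5291] yaw -88.3 q [-0.54  0.11  1.35 -0.    1.69  1.  ] open 0.0101 grip 41.2 F [ 0.1 -0.1 -1.5]
-> [ 0.0004 -0.0007  0.0511] roll 0.005
0.566 10 -0.2744
0.572 15 -0.2754
0.578 18 -0.2761
0.584 15 -0.2747
0.59 14 -0.2751
0.596 13 -0.2744
0.602 16 -0.2801
0.608 8 -0.279
0.614 8 -0.2741
0.62 13 -0.274
0.626 16 -0.2731
0.632 16 -0.2735
0.638 16 -0.2733
0.644 4 -0.2726
```

The bar (y≈-0.280 at mid-width, against -0.2745 for the plate) faces the slot's upper side. Lowering and releasing the same way.

>>> apply_moves --pt "0.0 0 0 0.01 0" --pt "0.0 0 0 0.02 0" --pt "0.0 0 0 0.03 0" --pt "0.0 0 0 0.038 0" --pt "0.0 0 0.001 0.045 0" --pt "0.0 0 0.003 0.05 0" --pt "0.0 0 0.004 0.055 0" --pt "0.0 0 0.004 0.057 0" --pt "0.0 0 0.004 0.057 0"

```text
t: 14.12
tool_pos: [0.6064, -0.2795, 0.4762]
tool_rot: [3.14, 0.045, 0.004]
contact_force: [3.7, -0.1, -1.4]
opening: 0.0101
grip_force: 42.9
```

>>> apply_moves --pt "0.014 0 0 0 0" --pt "0.02 0 0 0 0" --pt "0.024 0 0 0 0" --pt "0.024 0 0 0 0" --pt "0.024 0 0 0 0" --pt "0.024 0 0 0 0" --pt "0.024 0 0 0 0" --pt "0.024 0 0 0 0"

```text
t: 14.78
tool_pos: [0.606, -0.2795, 0.4759]
tool_rot: [3.141, 0.045, -0.0]
contact_force: [0.5, -0.6, 0.7]
opening: 0.0237
grip_force: 0.7
```

>>> apply_moves --pt "0.022 0 -0.002 -0.006 0" --pt "0.022 0 -0.004 -0.02 0" --pt "0.022 0 -0.004 -0.04 0" --pt "0.022 0 -0.004 -0.07 0" --pt "0.03 0 -0.004 -0.1 0" --pt "0.04 0 -0.04 -0.1 0" --pt "0.04 0 -0.08 -0.1 0" --pt "0.04 0 -0.12 -0.1 0" --pt "0.04 0 -0.16 -0.1 0" --pt "0.04 0 -0.2 -0.1 0" --pt "0.04 0 -0.24 -0.1 0" --pt "0.04 0 -0.24 -0.1 0"

```text
t: 15.78
tool_pos: [0.5982, -0.0335, 0.5777]
tool_rot: [-3.138, -0.057, -0.002]
contact_force: [0.1, -0.7, 0.5]
opening: 0.0402
grip_force: 0.0
```

```bash
python3 -c "
from h import *
to()
for n in('top','side'):
  p=eyes.get_image(n);W=cloud(p);cv2.imwrite(f'pics/{n}9.png',p['img'])
  for t in('tall_lid','short_lid'):
    for r in eyes.outline_of(t,p)[:4]:
      k=W[r['region']];k=k[~np.isnan(k[:,0])];print(n,t,np.round(r['box']),round(r['confidence'],2),np.median(k,0).round(3),k.min(0).round(3),k.max(0).round(3))
a=cv2.imread('pics/top9.png')[190:260,340:420];b=cv2.imread('pics/side9.png')[270:370,310:400]
cv2.imwrite('pics/fin.png',np.hstack([cv2.resize(a,(400,500),interpolation=2),cv2.resize(b,(400,500),interpolation=2)]))
"
```

```text
t 15.78 pos [ 0.5982 -0.0335  0.5777] yaw -87.9 q [-0.18 -0.05  1.44  0.    1.76  1.35] open 0.0402 grip 0.0 F [ 0.1 -0.7  0.5]
top tall_lid [325. 139. 357. 164.] 0.65 [ 0.81  -0.282  0.006] [ 0.779 -0.326 -0.009] [ 0.847 -0.24   0.017]
top tall_lid [275. 139. 307. 172.] 0.57 [ 0.805 -0.151  0.006] [ 0.762 -0.193 -0.005] [ 0.851 -0.11   0.018]
top tall_lid [377. 220. 383. 241.] 0.42 [ 0.587 -0.376  0.069] [ 0.571 -0.39   0.04 ] [ 0.627 -0.367  0.088]
top short_lid [365. 211. 378. 242.] 0.54 [ 0.586 -0.356  0.1  ] [ 0.553 -0.367  0.067] [ 0.643 -0.336  0.236]
side tall_lid [398. 285. 430. 304.] 0.81 [ 0.805 -0.156  0.005] [ 0.762 -0.194 -0.002] [ 0.848 -0.111  0.014]
side tall_lid [414. 312. 446. 334.] 0.63 [ 0.809 -0.286  0.005] [ 0.778 -0.324 -0.001] [ 0.841 -0.239  0.013]
side short_lid [336. 299. 369. 313.] 0.67 [ 0.608 -0.352  0.103] [ 0.567 -0.381 -0.001] [ 0.682 -0.164  0.121]
```

View pics/fin.png

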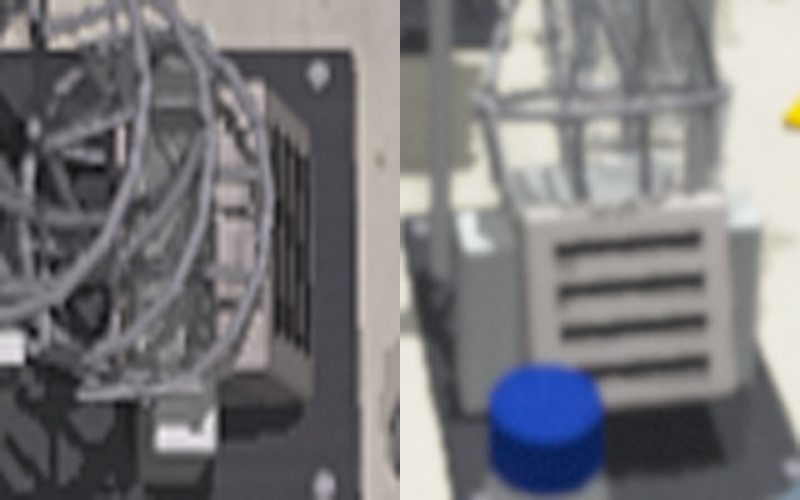

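The right half shows the short lid's light face in the lamp box top at px (630,175), stacked above the tall lid. One check that it has settled and that the upper face is plain.

>>> apply_moves --pt "0.04 0 0 0 0" --pt "0.04 0 0 0 0" --pt "0.04 0 0 0 0" --pt "0.04 0 0 0 0" --pt "0.04 0 0 0 0" --pt "0.04 0 0 0 0" --pt "0.04 0 0 0 0" --pt "0.04 0 0 0 0" --pt "0.04 0 0 0 0" --pt "0.04 0 0 0 0" --pt "0.04 0 0 0 0" --pt "0.04 0 0 0 0"

```text
t: 17.08
tool_pos: [0.5991, -0.0394, 0.5758]
tool_rot: [3.141, 0.045, 0.0]
contact_force: [-0.1, -1.5, -0.4]
opening: 0.0399
grip_force: 0.0
```

```bash
python3 -c "
from h import *
mouth=np.array([.6061,-.2637,.325]);ex=np.array([.0244,-.9997,0]);s,c=np.sin(np.radians(25)),np.cos(np.radians(25))
ez=-s*ex+c*np.array([0,0,1.]);xx=c*ex+s*np.array([0,0,1.]);yy=np.cross(ez,xx)
for n in('side','top'):
  W=cloud(eyes.get_image(n))-mouth;X,Y,Z=W@xx,W@yy,W@ez
  for nm,a,b in(('short',-267,-233),('tall',-315,-275)):
    m=(Z>a/1e3)&(Z<b/1e3)&(abs(X)<.02)&(abs(Y)<.045)
    print(n,nm,m.sum(),[(int(y*1e3),int((abs(Y[m]-y)<.004).sum()),(np.median(X[m][abs(Y[m]-y)<.004])*1e3).round(1)) for y in np.arange(-.04,.041,.008) if (abs(Y[m]-y)<.004).sum()>2], 'Z',np.percentile(Z[m],[2,98]).round(3) if m.sum() else '')
"
```

```text
side short 225 [(-40, 16, np.float64(-13.6)), (-32, 25, np.float64(-14.3)), (-24, 23, np.float64(-12.8)), (-16, 32, np.float64(-10.1)), (-8, 11, np.float64(-12.0)), (0, 26, np.float64(-13.5)), (8, 22, np.float64(-13.4)), (16, 37, np.float64(-12.3)), (24, 9, np.float64(-11.4)), (32, 21, np.float64(-13.4)), (40, 3, np.float64(-13.3))] Z [-0.247 -0.234]
side tall 0 [] Z 
top short 183 [(-40, 23, np.float64(-10.8)), (-32, 26, np.float64(-9.7)), (-24, 16, np.float64(-8.6)), (-16, 18, np.float64(-10.0)), (-8, 10, np.float64(3.0)), (0, 18, np.float64(-8.7)), (8, 9, np.float64(-7.3)), (16, 8, np.float64(-10.3)), (24, 16, np.float64(-10.7)), (32, 22, np.float64(-9.2)), (40, 5, np.float64(18.0))] Z [-0.266 -0.234]
top tall 79 [(-40, 3, np.float64(-6.1)), (-32, 9, np.float64(-6.3)), (-24, 16, np.float64(-6.3)), (-16, 13, np.float64(-6.0)), (-8, 7, np.float64(-6.8)), (0, 5, np.float64(-6.4)), (8, 6, np.float64(-6.3)), (16, 9, np.float64(-5.4)), (24, 3, np.float64(-6.4)), (40, 3, np.float64(-11.1))] Z [-0.314 -0.276]
```

Both visible faces are flat across the middle, so the plain sides are up and the bars underneath. Handing in.

```bash
python3 -c "
from station import ctrl
print(ctrl.finish_job())"
```

```text
the job is handed in; nothing more can be done
None
```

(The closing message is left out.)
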